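# Clear the slide chute and sort the specimen containers

## Robot

A 6-joint arm with a two-finger parallel gripper is mounted at the origin on the work surface. World frame = base frame: x ahead of the robot, y to its left, z up, the work surface at z = 0. Lengths are in m, angles in rad, forces in N, time in s.
With the tool pointing down it reaches from about 0.275 to 0.725 m from the base axis. Payload 15.9 kg.
Tool frame: the origin (TCP) lies midway between the tips of the shut fingers; the grasp point (between the pads) lies 19 mm behind it (env.grip_depth is the distance from the TCP to the grasp point, in m); z points along the fingers, y is the line along which they close (so a half turn about z gives the same grasp; the last joint's range is limited). The gripper opens to 85 mm and grips with 20 to 120 N. Pads are 22 mm wide; open, the fingers measure 114 mm over their backs; the gripper's body (76 mm by 85 mm) begins 54 mm behind the grasp point. The pads swing forward as they close: fully open they stand 13 mm farther back than shut.
Start: joints at [1.214, 0.213, -0.034, 1.323, 0, 1.571], TCP at [0.175, 0.468, 0.231] pointing down, gripper open.
Joint ranges: [-2.98, 2.98], [-0.74, 1.72], [-1.14, 1.35], [-2.1, 2.04], [-1.57, 1.44], [-3.14, 3.14]. Speed limits (rad/s): [1.89, 1.89, 2.39, 2.57, 3.14, 3.14].

## Interface

Orientations are given as [roll, pitch, yaw] about the fixed x, y, z axes, in that order (R = Rz(yaw) Ry(pitch) Rx(roll)).
In Python, from bench import read_state, eyes, close_job, env gives the robot as it stands.
- The arm moves only by the shell command python3 -m inch 'ROWS'. ROWS is a JSON object of lists of equal length, an entry for each row: "linear": the shift along the tool's x, y, z as a fraction of full scale, a list of three; "turn": the turn, a rotation vector about the tool's x, y, z as a fraction of full scale, a list of three; "hand": the opening, from 0 (shut) to 1 (fully open). A call has 1 to 5 rows; each row is the pose to reach, as a shift and turn from the pose commanded when the call began, along the tool's axes at that moment, turning the shorter way round; what a row does not reach only later rows make up. Full scale, the value 1, is 150 mm for a shift and pi rad for a turn. A row lasts 1/8 s, in which the tool goes at most 62.5 mm and 10.7 degrees, less where a joint would pass 70% of its speed; a pose out of reach is approached as far as the arm can. A call with a number of a shift or a turn outside -1 to 1 is refused whole. A call with a gripper value outside its range is refused whole. The fingers move at their own pace and stop on an object; the grip force is fixed at half the most. Time passes only in rows, so rows that repeat a pose let the fingers close. It gives the time, the measured TCP pose, the force, the opening and the grip force at its end, in the units of the state.
- read_state(): the state, without advancing time (a new reading comes with each control period).
- eyes.snapshot(name): name is "scene" or "top" or "wrist"; returns the picture (384x512x3 uint8, blue, green, red); there is no depth.
- eyes.camera_params(name): a dict with "intrinsics" (3x3 intrinsics, pixels), "R" (3x3) and "t" (3): a world point X has camera coordinates R X + t. Camera axes: x right, y down, z forward; pixel columns grow to the right and rows downward; lengths in m; the calibration is good to about 2 mm. A picture is of the moment at which its call begins: read the wrist's pose just before it. camera_params takes no time and is no camera call; for the wrist camera it gives the pose at the moment of the call.
- close_job(): hands the job in; it is judged then, once.
The state is a dict: "t": time; "qpos": joint angles; "qvel": joint speeds; "effort": joint torques, N m; "ee_pos": TCP position; "tcp_rot": TCP orientation; "contact_force": force on the tool from outside, world axes, zero at the start; "moment": the same for the moment, N m; "gripper_width": finger opening in m; "grip_force": force on a finger pad.
Only numpy, scipy, OpenCV 4.12 (cv2) and the standard library are available. Lean on these libraries where they do the work, as an engineer would, in place of code of your own. Each camera call takes 0.05 s, during which the arm holds its last target. There are 200 camera calls.

## Task

The slide return chute is blocked: push the slide mailer jammed across its throat back up the chute into the wide open part, then lift it out. Sort everything into its holder: the two slide mailers flat in the two-bay tray, one in each bay, the round jar standing in the round dish and the square bottle standing in the square tray. Never tip the jar or the bottle over, and leave the amber bottle and the purple petri dish where they are.

Things in the scene. Friction and masses are not known exactly. Their poses are not given: they have to be found in the camera images.
- mailer_jammed: Mailer like the loose one (84 mm along y, 32 along x, 20 thick; origin centre of underside), jammed across the chute's throat at about chute x = -11 mm, y along the chute's y, tilted with its floor (0.14 rad). Its ends are under the lips: it can be lifted only once its centre is slid uphill past chute x = +22 mm. Fingertips fit behind it in the outlet; friction holds it where left.
- mailer_loose: Slide mailer: closed flat white plastic box, 84 mm long (its y) x 32 mm wide (its x) x 20 mm thick (its z), about 45 g; origin at the centre of its underside. It lies flat on the bench at any yaw.
- jar: Round white specimen jar with a wider screw cap, standing on the bench: body 49 mm diameter up to 38 mm, cap 52 mm diameter from 38 to 52 mm (total height 52 mm), about 90 g; origin at the centre of its underside, z up.
- bottle: Square white reagent bottle standing on the bench: body 44 x 44 mm (sides along its x and y), 70 mm high, then a narrow round cap of 30 mm diameter from 75 up to 91 mm; about 140 g; origin at the centre of its underside, z up.
- chute: Fixed steel chute. Origin on the bench under its middle; x level, uphill; y across. Floor height 34 mm + 0.141 x. x +5..+120 mm: wide open part, 124 mm clear, walls 24 mm over the floor, 14 mm backstop. x -45..+5: throat, walls converge to 64 mm clear; lips 23-27 mm over the floor leave a 64 mm slot open above. x -117..-45: outlet, 64 mm clear, 27 mm walls, open above and at the low end
- tray: Grey two-bay tray fixed to the bench, 132 mm (its x) x 112 mm (its y), kerb and divider 10 mm high over the bench, 4 mm thick, floor 4 mm thick; origin centre of underside. Bays 60 mm (x) x 104 mm (y) inside, centred at x = -32 and +32 mm, y = 0: a mailer lies in a bay with its long side along the tray's y.
- dish: Round grey dish fixed to the bench, 84 mm outer and 76 mm inner diameter, rim 11 mm above the bench, floor 4 mm thick; origin at the centre of its underside.
- square_tray: Square grey tray fixed to the bench, 78 x 78 mm outside, 70 x 70 mm inside (sides along its x and y), rim 11 mm above the bench, floor 4 mm thick; origin at the centre of its underside.
- amber_bottle: Bystander: round amber bottle, 52 mm diameter, 110 mm high, standing loose beyond the work; origin at the centre of its underside.
- petri: Bystander: purple round petri dish, 90 mm diameter, 16 mm high, lying loose beyond the work; origin at the centre of its underside.
Things that resemble listed ones, but are neither listed nor needed, are in the scene too. Leave any red look-alike of the mailer_jammed alone. What is shaped like the mailer_loose but red is not meant.

How it is judged:
On the way:
1. the jammed mailer has been pushed up the chute, clear of the lips, and still lies in the chute (x of mailer_jammed in the frame of chute between 0.022 and 0.12 m and z of mailer_jammed in the frame of chute below 0.065 m and y of mailer_jammed in the frame of chute between -0.06 and 0.06 m), for 0.1 s.
At the end, for the whole second after the job is handed in: One mailer flat (within 0.06 rad) on the floor of each tray bay, centre within 15.5 mm (x) and 12.5 mm (y) of the bay's; the jar stands in the round dish within 13.5 mm of its centre, the bottle in the square tray within 19 mm of its centre; all at rest ((((x of mailer_jammed in the frame of tray between -0.0475 and -0.0165 m and y of mailer_jammed in the frame of tray between -0.0125 and 0.0125 m and z of mailer_jammed in the frame of tray between 0.001 and 0.0075 m and angle between mailer_jammed's own z axis and vertical below 0.06 rad) and (x of mailer_loose in the frame of tray between 0.0165 and 0.0475 m and y of mailer_loose in the frame of tray between -0.0125 and 0.0125 m and z of mailer_loose in the frame of tray between 0.001 and 0.0075 m and angle between mailer_loose's own z axis and vertical below 0.06 rad)) or ((x of mailer_jammed in the frame of tray between 0.0165 and 0.0475 m and y of mailer_jammed in the frame of tray between -0.0125 and 0.0125 m and z of mailer_jammed in the frame of tray between 0.001 and 0.0075 m and angle between mailer_jammed's own z axis and vertical below 0.06 rad) and (x of mailer_loose in the frame of tray between -0.0475 and -0.0165 m and y of mailer_loose in the frame of tray between -0.0125 and 0.0125 m and z of mailer_loose in the frame of tray between 0.001 and 0.0075 m and angle between mailer_loose's own z axis and vertical below 0.06 rad))) and horizontal distance between jar and dish below 0.0135 m and z of jar in the frame of dish between 0.001 and 0.0075 m and angle between each of jar, bottle's own z axis and vertical below 0.06 rad and horizontal distance between bottle and square_tray below 0.019 m and z of bottle in the frame of square_tray between 0.001 and 0.0075 m and linear speed of each of mailer_jammed, mailer_loose, jar, bottle below 0.02 m/s and angular speed of each of mailer_jammed, mailer_loose, jar, bottle below 0.2 rad/s); the robot touches nothing.
It fails at once if the jar or the bottle was tipped over (more than 1 rad) (angle between any of jar, bottle's own z axis and vertical above 1 rad).
It fails at once if the amber bottle or the petri dish was moved by more than 20 mm (distance of any of amber_bottle, petri from where it was at the start of the episode above 0.02 m).
It also fails if it takes over 131 s, if anything falls off the work surface, if the arm or the gripper's body presses on something with over 40 N, if the wrist force passes 120 N, or if a joint passes its speed limit or range.

## Working session

There is one attempt and no reset: what is moved stays moved. The work goes in short steps, Python scripts to look and compute and a shell command to move; the robot and the scene stay as the last step left them, time stands still between calls to the robot, and variables do not carry over. Pictures are saved under pics/ and viewed, at most 14 in all, crops included, and the job is handed in when it is done.

```bash
ls; mkdir -p pics; python3 - <<'E'
from bench import read_state, eyes, close_job, env
import cv2
print(read_state())
for n in ("scene","top"):
    im=eyes.snapshot(n); cv2.imwrite(f"pics/{n}0.png",im)
    p=eyes.camera_params(n); print(n,p)
print(env.grip_depth)
E
```

```text
pics
{'t': 0.0, 'qpos': array([ 1.21400780e+00,  2.13368030e-01, -3.50836524e-02,  1.32347748e+00,
        1.58111694e-06,  1.57082035e+00]), 'qvel': array([ 0.00216362,  0.00044969, -0.00129264, -0.00154752, -0.00096943,
        0.00161757]), 'effort': array([-2.88018258e-03, -6.86171150e+01,  4.87112689e+01,  1.77874987e-02,
       -4.29496959e-05, -2.77342735e-05]), 'ee_pos': array([0.174513  , 0.46819006, 0.23080048]), 'tcp_rot': array([-3.14045981e+00, -1.55389946e-06,  2.78478010e+00]), 'contact_force': array([-0.11763246,  0.64978293, -0.5132649 ]), 'moment': array([ 0.01255651, -0.05730198,  0.02516883]), 'grip_force': 0.0, 'gripper_width': 0.08519382769468786}
scene {'intrinsics': array([[347.62087005,   0.        , 256.91506085],
       [  0.        , 347.62087005, 188.83483806],
       [  0.        ,   0.        ,   1.        ]]), 'R': array([[ 0.55676689,  0.83060298, -0.01045543],
       [ 0.61760579, -0.42234294, -0.66346781],
       [-0.55549412,  0.36293957, -0.74813177]]), 't': array([-0.29261132, -0.28011666,  1.43108443])}
top {'intrinsics': array([[371.21780155,   0.        , 254.15268142],
       [  0.        , 371.21780155, 186.25238615],
       [  0.        ,   0.        ,   1.        ]]), 'R': array([[ 0.01884177, -0.99976983, -0.01026072],
       [-0.99874908, -0.01834513, -0.04651582],
       [ 0.04631688,  0.01112432, -0.99886485]]), 't': array([-0.01340646,  0.55095883,  0.97300691])}
0.0187
```

```bash
python3 - <<'E'
import cv2
for n in ("scene","top"):
    im=cv2.imread(f"pics/{n}0.png"); cv2.imwrite(f"pics/{n}0b.png",cv2.resize(im,(800,600),interpolation=cv2.INTER_CUBIC))
E
```

```text
(no output)
```

View pics/top0b.png

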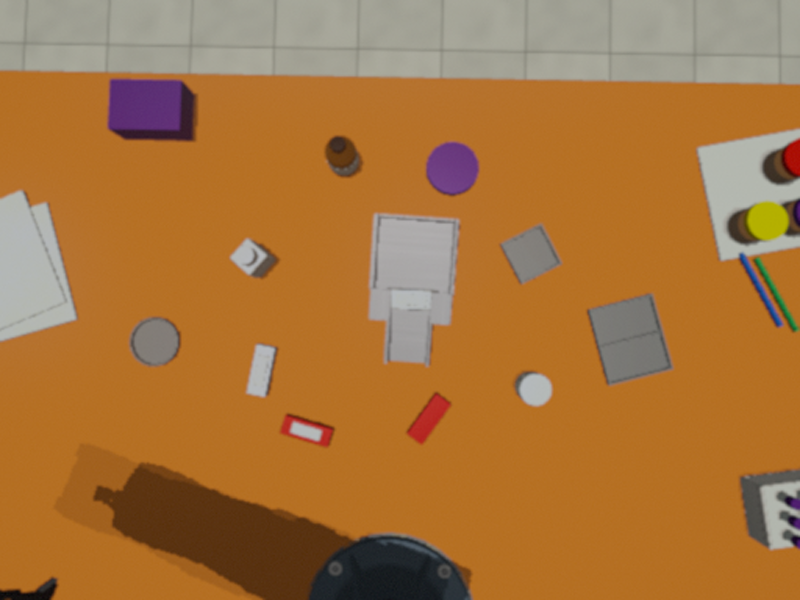

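View pics/scene0b.png

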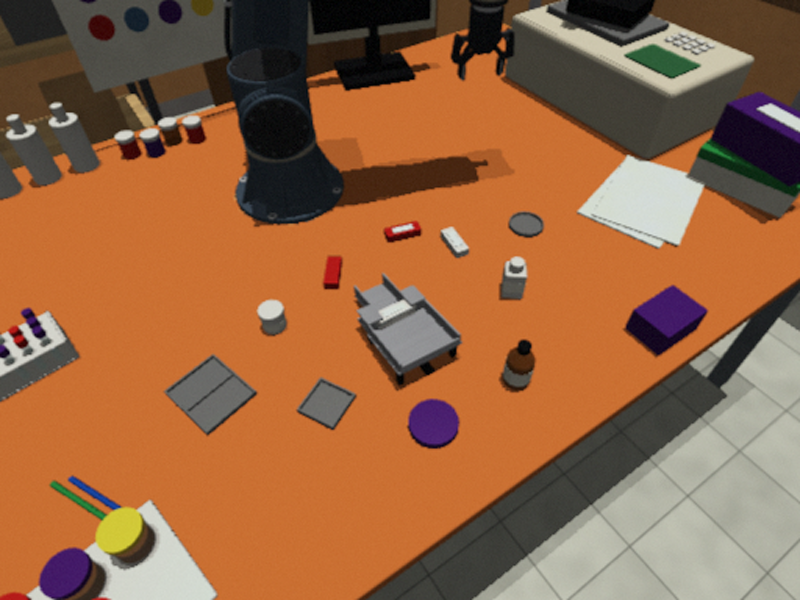

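The top view (enlarged) shows the jar at (535,389), the white bottle at (251,257), the white loose mailer at (261,370), the jammed mailer in the chute at (410,299), the tray at (629,338), the square tray at (531,254), the dish at (156,341), the amber bottle at (342,155) and the petri dish at (452,167).

Mailer candidates: white at (261,370), red with a white label at (307,430), plain red at (430,418). The white one at (261,370) fits "white plastic box", and the red ones are decoys. I'll confirm it in a crop from the wrist camera.

```bash
cat > h.py <<'E'
import numpy as np, cv2
from bench import read_state, eyes, env
from scipy.spatial.transform import Rotation as Ro
def cam(n):
    p=eyes.camera_params(n); return p["intrinsics"],p["R"],p["t"]
def ray(c,uv):
    K,R,t=c; d=R.T@np.linalg.solve(K,[uv[0],uv[1],1.]); return -R.T@t,d/np.linalg.norm(d)
def onz(c,uv,z):
    o,d=ray(c,uv); return o+d*(z-o[2])/d[2]
def tri(c1,a,c2,b):
    o1,d1=ray(c1,a);o2,d2=ray(c2,b)
    s=np.linalg.lstsq(np.c_[d1,-d2],o2-o1,rcond=None)[0]
    p,q=o1+s[0]*d1,o2+s[1]*d2; return (p+q)/2,np.linalg.norm(p-q)
def proj(c,X):
    K,R,t=c; v=K@(R@np.asarray(X)+t); return v[:2]/v[2]
def comps(mask,amin=40):
    n,l,s,ce=cv2.connectedComponentsWithStats(mask.astype(np.uint8))
    return [(ce[i],s[i],l==i) for i in range(1,n) if s[i,4]>=amin]
def move_for(target,yaw,pitch=0.,base=None):
    """linear/turn fractions from current pose to a TCP target, tool down, closing axis given by yaw (roll pi)"""
    st=read_state(); R0=Ro.from_euler('xyz',st["tcp_rot"]); 
    Rt=Ro.from_euler('xyz',[np.pi,pitch,yaw])
    return R0.inv().apply(np.array(target)-st["ee_pos"])/.15,(R0.inv()*Rt).as_rotvec()/np.pi
E
python3 - <<'E'
from h import *
for n in("scene","top"):
    im=cv2.imread(f"pics/{n}0.png"); hsv=cv2.cvtColor(im,cv2.COLOR_BGR2HSV); c=cam(n)
    m=(hsv[...,1]<90)&(hsv[...,2]>60)
    for ce,s,mm in comps(m,60):
        if s[4]>9000: continue
        P=onz(c,ce,0.0)
        if not(.15<P[0]<.8 and abs(P[1])<.6): continue
        (x,y),(w,h),a=cv2.minAreaRect(np.argwhere(mm)[:,::-1].astype(np.float32))
        print(n,ce.round(1),s,P.round(3),"rect",round(x,1),round(y,1),round(w,1),round(h,1),round(a),"meanV",hsv[...,2][mm].mean().round())
    print()
E
```

```text
scene [336.3 142.8] [326 136  22  14 231] [ 0.452  0.415 -0.   ] rect 336.5 142.5 21.0 13.0 0 meanV 98.0
scene [290.7 154.5] [282 145  18  20 196] [0.406 0.232 0.   ] rect 290.4 154.2 21.6 10.0 53 meanV 171.0
scene [328.7 177.6] [321 164  16  27 351] [0.574 0.269 0.   ] rect 328.9 177.1 14.3 26.7 8 meanV 121.0
scene [258.2 208.2] [ 227  175   68   65 2098] [ 0.548 -0.01   0.   ] rect 256.3 204.3 69.7 46.9 52 meanV 137.0
scene [173.8 202.1] [165 192  18  22 308] [ 0.37  -0.225  0.   ] rect 173.4 202.4 21.6 16.4 83 meanV 149.0
scene [134.2 251.4] [ 106  227   58   51 1458] [ 0.477 -0.401  0.   ] rect 134.3 250.3 40.3 41.0 45 meanV 103.0
scene [330.1 241.5] [322 233  19  15 138] [0.774 0.097 0.   ] rect 330.3 240.7 17.5 11.9 14 meanV 79.0
scene [208.4 257.5] [191 242  36  32 633] [ 0.617 -0.23   0.   ] rect 208.3 256.9 28.2 25.5 27 meanV 104.0
scene [ 97.8 363.1] [  53  320   86   64 2469] [ 0.721 -0.582  0.   ] rect 91.8 368.0 75.4 63.6 55 meanV 202.0

top [476.8 121. ] [ 446   82   66  103 3153] [ 0.739 -0.6    0.   ] rect 486.8 135.2 96.4 66.8 80 meanV 172.0
top [221.3 107.6] [212 10
[... 209 characters left out ...]
4  38  37 836] [ 0.621 -0.231 -0.   ] rect 339.6 162.2 28.6 29.5 63 meanV 129.0
top [160.7 164.9] [147 153  28  24 410] [0.605 0.251 0.   ] rect 160.8 165.0 22.7 19.0 41 meanV 153.0
top [403.  216.8] [ 377  188   53   58 2126] [ 0.477 -0.402 -0.   ] rect 403.0 216.8 50.2 42.7 75 meanV 118.0
top [ 98.5 218.4] [ 83 203  32  31 754] [0.458 0.414 0.   ] rect 98.5 218.4 30.3 30.6 14 meanV 126.0
top [166.8 236.5] [158 220  19  34 446] [0.413 0.229 0.   ] rect 166.8 236.6 13.5 32.9 11 meanV 175.0
top [341.3 248.2] [330 238  23  22 397] [ 0.391 -0.238  0.   ] rect 341.0 248.5 21.0 22.0 90 meanV 173.0
top [195.4 275.6] [186 270  20  12 154] [0.31  0.149 0.   ] rect 195.4 275.7 19.6 7.8 17 meanV 181.0
```

```bash
python3 - <<'E'
from h import *
print([x.round(3) for x in move_for([.44,.28,.30],2.785)])
c=cam("wrist"); st=read_state(); o=-c[1].T@c[2]; R0=Ro.from_euler('xyz',st["tcp_rot"]).as_matrix()
print("cam in tool",R0.T@(o-st["ee_pos"]),"axes",(R0.T@c[1].T).round(3),c[0][0,0])
E
```

```text
[array([-2.097, -0.558, -0.46 ]), array([-0., -0., -0.])]
cam in tool [ 0.07794815 -0.00042828 -0.1429906 ] axes [[ 0.    -0.953 -0.304]
 [ 1.     0.    -0.   ]
 [ 0.    -0.304  0.953]] 279.5080109421529
```

```bash
python3 -m inch '{"linear":[[-0.4,-0.1,-0.2],[-0.8,-0.2,-0.4],[-1,-0.3,-0.45],[-1,-0.3,-0.45]],"turn":[[0,0,0],[0,0,0],[0,0,0],[0,0,0]],"hand":[1,1,1,1]}'
python3 -m inch '{"linear":[[-0.4,-0.1,0],[-0.8,-0.2,0],[-1,-0.26,0],[-1,-0.26,0],[-1,-0.26,0]],"turn":[[0,0,0],[0,0,0],[0,0,0],[0,0,0],[0,0,0]],"hand":[1,1,1,1,1]}'
python3 - <<'E'
from h import *
c=cam("wrist"); im=eyes.snapshot("wrist"); np.savez("w1.npz",im=im,K=c[0],R=c[1],t=c[2]); cv2.imwrite("pics/w1.png",im)
E
```

```text
t: 0.6
ee_pos: [0.3014, 0.3725, 0.2996]
tcp_rot: [3.141, 0.001, 2.781]
contact_force: [-0.7, -0.1, 0.3]
gripper_width: 0.0857
grip_force: 0.0
t: 1.23
ee_pos: [0.4257, 0.2856, 0.2984]
tcp_rot: [-3.141, -0.001, 2.785]
contact_force: [-0.2, -0.1, 0.5]
gripper_width: 0.0855
grip_force: 0.0
```

View pics/w1.png

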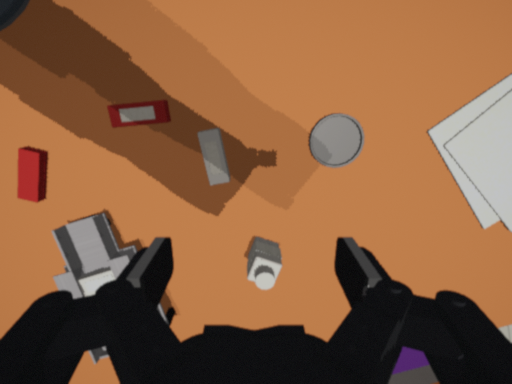

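The wrist view shows the mailer at (213,157), plain white with no red, so it is the loose one. The red decoys are at (139,113) and (31,174). The dish is at (336,140), the bottle at (264,265), and the chute is lower left. I'll take a second wrist position so I can triangulate heights.

```bash
python3 -m inch '{"linear":[[0,-0.4,0],[0,-0.6,0],[0,-0.6,0],[0,-0.6,0]],"turn":[[0,0,0],[0,0,0],[0,0,0],[0,0,0]],"hand":[1,1,1,1]}'
cat >> h.py <<'E'
def snap(tag):
    c=cam("wrist"); im=eyes.snapshot("wrist"); np.savez(tag+".npz",im=im,K=c[0],R=c[1],t=c[2]); cv2.imwrite(f"pics/{tag}.png",im); return c,im
def load(tag):
    d=np.load(tag+".npz"); return (d["K"],d["R"],d["t"]),d["im"]
def segs(c,im,sat=100,vmin=45,amin=150):
    hsv=cv2.cvtColor(cv2.GaussianBlur(im,(3,3),0),cv2.COLOR_BGR2HSV)
    out=[]
    for ce,s,mm in comps((hsv[...,1]<sat)&(hsv[...,2]>vmin),amin):
        cn=max(cv2.findContours(mm.astype(np.uint8),cv2.RETR_EXTERNAL,cv2.CHAIN_APPROX_NONE)[0],key=len)
        out.append((ce,s,mm,cn,cv2.minAreaRect(cn)))
    return out
E
python3 - <<'E'
from h import *
snap("w2")
for t in("w1","w2"):
    c,im=load(t)
    for ce,s,mm,cn,r in segs(c,im):
        print(t,ce.round(1),s,"rect",np.round(r[0],1),np.round(r[1],1),round(r[2],1),"z0",onz(c,ce,0)[:2].round(3))
E
```

```text
t: 1.78
ee_pos: [0.3948, 0.2016, 0.2989]
tcp_rot: [3.141, 0.0, 2.786]
contact_force: [0.1, -0.2, -0.3]
gripper_width: 0.0858
grip_force: 0.0
w1 [481.2 152.3] [ 428   74   84  158 8013] rect [469.5 152.5] [157.  83.] 90.0 z0 [0.559 0.623]
w1 [136.8 113.6] [119 106  36  16 467] rect [136.7 113.6] [13.5 34.8] 84.3 z0 [0.313 0.136]
w1 [336.4 140. ] [ 309  113   55   55 2347] rect [336.5 140. ] [51.6 55.9] 45.0 z0 [0.459 0.412]
w1 [213.8 155.9] [ 197  128   33   58 1251] rect [213.7 156.3] [56.1 22.9] 77.5 z0 [0.415 0.221]
w1 [ 89.6 255.9] [  52  213   86   87 4564] rect [ 90.5 254.8] [76.6 88.8] 66.0 z0 [ 0.506 -0.06 ]
w1 [263.7 263.3] [ 247  237   35   53 1426] rect [263.6 264.2] [35.4 48.7] 18.4 z0 [0.63  0.229]
w1 [143.5 262.4] [127 238  38  50 527] rect [144.4 259.6] [14.8 56.4] 27.5 z0 [0.552 0.025]
w1 [363.6 262.7] [343 238  38  50 534] rect [362.6 259.8] [56.3 16.1] 63.9 z0 [0.692 0.399]
w1 [506.2 332.1] [497 324  15  20 172] rect [504.  333.5] [19. 14.] 90.0 z0 [0.946 0.627]
w1 [ 98.4 353.6] [ 88 346  23  18 220] rect [ 98.7 352.8] [15.6 18.1] 66.0 z0 [ 0.712 -0.161]
w1 [414.2 37
[... 592 characters left out ...]
.2 156. ] [55.2 22.5] 80.5 z0 [0.417 0.224]
w2 [136.8 243.5] [ 108  212   60   76 2400] rect [137.5 249.5] [75. 59.] 90.0 z0 [ 0.483 -0.053]
w2 [ 15.5 240.9] [   0  223   37   41 1080] rect [ 18. 243.] [40. 36.] 90.0 z0 [ 0.403 -0.252]
w2 [317.9 262.7] [ 298  237   39   53 1510] rect [316.9 263. ] [52.9 37.2] 87.1 z0 [0.633 0.238]
w2 [363.6 262.5] [343 238  38  50 533] rect [362.7 259.8] [56.9 14.8] 62.5 z0 [0.661 0.316]
w2 [186. 298.] [ 156  244   64   99 3550] rect [179.6 294. ] [91.6 55.3] 69.6 z0 [ 0.62  -0.019]
w2 [  5.9 308.2] [  0 293  18  30 307] rect [  8.5 307.5] [17. 29.] 0.0 z0 [ 0.52  -0.355]
w2 [411.4 373.9] [388 359  51  25 841] rect [413. 371.] [24. 50.] 90.0 z0 [0.962 0.347]
```

View pics/w2.png

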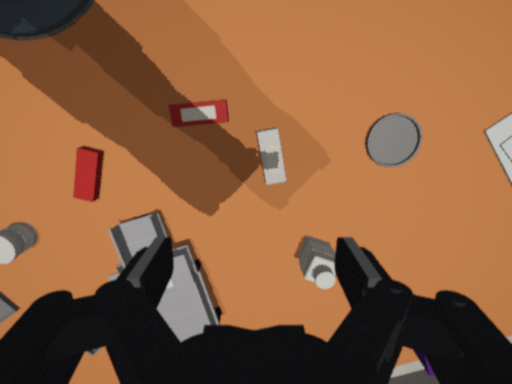

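The second wrist view shows the mailer again at (271,156), the dish at (394,140), the bottle cap at (324,278) and the jar at the left edge (8,245).

```bash
python3 - <<'E'
from h import *
c1,i1=load("w1");c2,i2=load("w2");ct=cam("top");cs=cam("scene")
for n,a,b,tp,sc in(("mailer",(213.8,155.9),(271.3,155.7),(166.8,236.5),(290.7,154.5)),("dish",(336.4,140.),(394,139.7),(98.5,218.4),(336.3,142.8))):
    print(n,"w1w2",tri(c1,a,c2,b),"w1s",tri(c1,a,cs,sc),"top-s",tri(ct,tp,cs,sc))
for t,c,im,b in(("w1",c1,i1,(197,128,33,58)),("w2",c2,i2,(256,128,31,57))):
    for s in segs(c,im):
        if abs(s[1][0]-b[0])<3 and abs(s[1][1]-b[1])<3:
            P=np.array([onz(c,q,.02)[:2] for q in s[3][:,0,:]+0.]); r=cv2.minAreaRect(P.astype(np.float32)*1000)
            print(t,r, np.degrees(0))
            q=cv2.boxPoints(r); d=q[1]-q[0]; e=q[2]-q[1]; L=d if np.hypot(*d)>np.hypot(*e) else e
            print("yaw long",np.arctan2(L[1],L[0]))
        if s[1][4]>2300 and 50<s[1][2]<58:
            P=np.array([onz(c,q,.011)[:2] for q in s[3][:,0,:]+0.]);print(t,"dish",cv2.minEnclosingCircle((P*1000).astype(np.float32)), cv2.fitEllipse((P*1000).astype(np.float32)))
    # bottle cap: brightest blob
    g=cv2.cvtColor(im,cv2.COLOR_BGR2HSV); m=(g[...,1]<60)&(g[...,2]>170)
    for ce,s,mm in comps(m,60): print(t,"bright",ce.round(1),s)
E
python3 - <<'E'
import cv2,numpy as np
a=cv2.imread("pics/w1.png")[225:305,225:305];b=cv2.imread("pics/w2.png")[225:305,285:365]; 
d=cv2.imread("pics/w1.png")[110:190,180:260]
cv2.imwrite("pics/crop1.png",cv2.resize(np.hstack([a,b,d]),(780,260),interpolation=cv2.INTER_CUBIC))
E
```

```text
mailer w1w2 (array([0.41326792, 0.22373253, 0.01418614]), np.float64(0.00032301873432984764)) w1s (array([0.41395012, 0.22344177, 0.01070478]), np.float64(0.0010051245271142646)) top-s (array([0.41311861, 0.22571266, 0.0089061 ]), np.float64(0.0013792618052677072))
dish w1w2 (array([0.45704547, 0.40986532, 0.00841989]), np.float64(7.431225848247698e-05)) w1s (array([0.45715681, 0.40985277, 0.00635634]), np.float64(0.001144272379942195)) top-s (array([0.45719804, 0.41046976, 0.00623824]), np.float64(0.0020850278551546625))
w1 dish ((457.5262756347656, 408.79974365234375), 42.32957077026367) ((457.5892333984375, 408.9378356933594), (81.94490814208984, 83.16219329833984), 127.86079406738281)
w1 ((414.15093994140625, 224.61566162109375), (34.761749267578125, 86.21666717529297), 80.24442291259766) 0.0
yaw long -0.17026685
w1 bright [482.2 152.5] [ 429   75   83  156 7303]
w1 bright [264.4 274.2] [248 258  34  32 519]
w1 bright [ 95.5 281.7] [ 80 271  35  24 406]
w2 dish ((457.6855163574219, 407.9892578125), 42.97014236450195) ((457.317626953125, 408.36163330078125), (81.78901672363281, 84.6628189086914), 145.4796600341797)
w2 ((413.8609619140625, 223.4150848388672), (33.87025451660156, 86.45316314697266), 80.16273498535156) 0.0
yaw long -0.1716929
w2 bright [208.5 111. ] [198 106  18  13 142]
w2 bright [501.7 140.4] [487 115  25  66 678]
w2 bright [272.3 155.2] [258 129  28  56 773]
w2 bright [508.1 146.9] [502 138  10  21 116]
w2 bright [  5.7 251.2] [  0 237  15  27 302]
w2 bright [322.1 274.1] [305 257  30  32 469]
w2 bright [400.8 369.3] [394 364  14  11  95]
```

View pics/crop1.png

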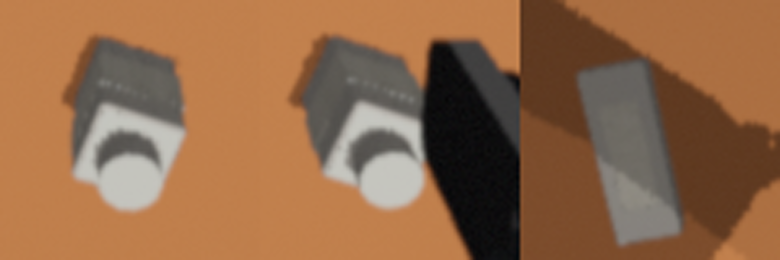

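The crop shows a white mailer with no red, so it is confirmed as mailer_loose. The bottle cap top is at w1 (264.4,280.4) and w2 (325.3,280.4).

```bash
python3 - <<'E'
from h import *
c1,i1=load("w1");c2,i2=load("w2")
P,e=tri(c1,(264.4,280.4),c2,(325.3,280.4));print("cap",P,e, onz(c1,(264.4,280.4),.091),onz(c2,(325.3,280.4),.091))
k=lambda x,y:onz(c1,(x/3.25+225,y/3.25+225),.070)
A,B,C=k(100,102),k(185,128),k(75,177); print(A,B,C,np.hypot(*(B-A)[:2]),np.hypot(*(C-A)[:2]),np.arctan2(*(B-A)[[1,0]]),np.arctan2(*(C-A)[[1,0]]),(B+C)/2)
print([x.round(3) for x in move_for([.414,.224,.10],2.97)])
E
```

```text
cap [0.59857967 0.23757108 0.093916  ] 0.0007760610468985635 [0.60018463 0.23710461 0.091     ] [0.60138132 0.23754396 0.091     ]
[0.57010497 0.23480158 0.07      ] [0.59719705 0.26751239 0.07      ] [0.60451113 0.20928039 0.07      ] 0.04247325539627806 0.04283824233355194 0.8790774409340913 -0.6382080000761502 [0.60085409 0.23839639 0.07      ]
[array([-0.068,  0.184,  1.325]), array([ 0.   ,  0.   , -0.059])]
```

```bash
python3 -m inch '{"linear":[[-0.07,0.18,0.4],[-0.07,0.18,0.8],[-0.07,0.18,1],[-0.07,0.18,1]],"turn":[[0,0,-0.06],[0,0,-0.06],[0,0,-0.06],[0,0,-0.06]],"hand":[1,1,1,1]}'
python3 -m inch '{"linear":[[0,0,0.3],[0,0,0.6],[0,0,0.85],[0,0,0.933],[0,0,0.933]],"turn":[[0,0,0],[0,0,0],[0,0,0],[0,0,0],[0,0,0]],"hand":[1,1,1,1,1]}'
python3 -m inch '{"linear":[[0,0,0],[0,0,0],[0,0,0],[0,0,0],[0,0,0]],"turn":[[0,0,0],[0,0,0],[0,0,0],[0,0,0],[0,0,0]],"hand":[0,0,0,0,0]}'
python3 -m inch '{"linear":[[0,0,0],[0,0,0],[0,0,-0.3],[0,0,-0.6],[0,0,-0.6]],"turn":[[0,0,0],[0,0,0],[0,0,0],[0,0,0],[0,0,0]],"hand":[0,0,0,0,0]}'
python3 - <<'E'
from h import *
print([x.round(3) for x in move_for([.36,-.33,.24],1.82)], read_state()["qpos"].round(3))
E
```

```text
t: 2.33
ee_pos: [0.4129, 0.2224, 0.1469]
tcp_rot: [-3.139, -0.003, 2.974]
contact_force: [0.5, -0.2, 0.1]
gripper_width: 0.0851
grip_force: 0.0
t: 2.95
ee_pos: [0.4149, 0.2229, 0.0098]
tcp_rot: [3.141, 0.0, 2.974]
contact_force: [0.3, -0.3, 0.3]
gripper_width: 0.0854
grip_force: 0.0
t: 3.58
ee_pos: [0.4146, 0.2225, 0.0098]
tcp_rot: [3.141, 0.001, 2.973]
contact_force: [-3.9, -1.2, 13.1]
gripper_width: 0.0304
grip_force: 58.8
t: 4.2
ee_pos: [0.4161, 0.2233, 0.1021]
tcp_rot: [3.138, 0.004, 2.973]
contact_force: [0.1, 0.3, -1.0]
gripper_width: 0.03
grip_force: 60.6
[array([-0.254, -3.696, -0.931]), array([0.002, 0.001, 0.367])] [ 0.493  0.218 -0.364  0.983 -0.     0.661]
```

```bash

python3 -m inch '{"linear":[[0,-0.1,-0.3],[0,-0.4,-0.6],[-0.1,-0.7,-0.93],[-0.2,-1,-0.93],[-0.2,-1,-0.93]],"turn":[[0,0,0],[0,0,0],[0,0,0],[0,0,0],[0,0,0]],"hand":[0,0,0,0,0]}'
python3 -m inch '{"linear":[[-0.1,-0.4,0],[-0.2,-0.8,0],[-0.3,-1,0],[-0.3,-1,0]],"turn":[[0,0,0],[0,0,0],[0,0,0],[0,0,0]],"hand":[0,0,0,0]}'
python3 -m inch '{"linear":[[-0.1,-0.4,0],[-0.2,-0.8,0],[-0.3,-1,0],[-0.3,-1,0]],"turn":[[0,0,0],[0,0,0],[0,0,0],[0,0,0]],"hand":[0,0,0,0]}'
python3 - <<'E'
from h import *
print([x.round(3) for x in move_for([.49,-.45,.24],1.82)], read_state()["qpos"].round(3))
E
```

```text
t: 4.82
ee_pos: [0.4191, 0.0667, 0.2384]
tcp_rot: [-3.141, 0.001, 2.969]
contact_force: [-0.6, -0.7, 0.1]
gripper_width: 0.0302
grip_force: 60.7
t: 5.32
ee_pos: [0.4379, -0.0872, 0.2373]
tcp_rot: [3.142, -0.002, 2.971]
contact_force: [-0.7, 0.1, -0.9]
gripper_width: 0.0303
grip_force: 60.7
t: 5.82
ee_pos: [0.4575, -0.2419, 0.2372]
tcp_rot: [3.141, -0.002, 2.972]
contact_force: [-0.1, 0.3, -0.6]
gripper_width: 0.0299
grip_force: 60.7
[array([-0.448, -1.331, -0.02 ]), array([-0.   , -0.001,  0.367])] [-0.486  0.25   0.028  1.35   0.    -0.317]
```

```bash

python3 -m inch '{"linear":[[-0.1,-0.3,0],[-0.2,-0.6,0],[-0.3,-0.8,0],[-0.4,-1,0],[-0.45,-1,0]],"turn":[[0,0,0.059],[0,0,0.118],[0,0,0.177],[0,0,0.236],[0,0,0.295]],"hand":[0,0,0,0,0]}'
python3 - <<'E'
from h import *
print([x.round(3) for x in move_for([.49,-.45,.24],1.82)], read_state()["qpos"].round(3))
snap("w3")
E
```

```text
t: 6.45
ee_pos: [0.4993, -0.4003, 0.2372]
tcp_rot: [-3.141, -0.002, 2.04]
contact_force: [-0.6, 0.7, 0.3]
gripper_width: 0.0298
grip_force: 60.7
[array([-0.267, -0.205, -0.019]), array([-0.  , -0.  ,  0.07])] [-0.676  0.524  0.428  1.476  0.     0.425]
```

View pics/w3.png

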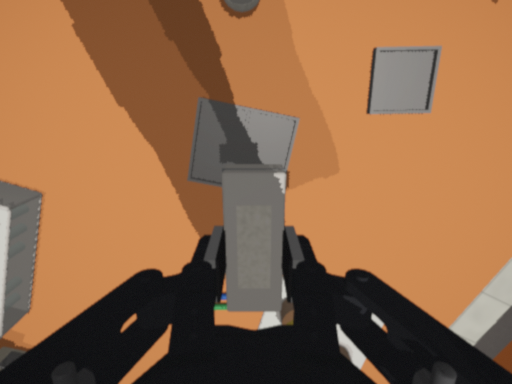

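The held mailer covers part of the tray: corners visible at (201,98), (298,118) and (190,182). The square tray is whole at (404,80). I'll back off along -tool x and fit lines to the outlines.

```bash

python3 -m inch '{"linear":[[-0.2,-0.1,-0.1],[-0.4,-0.1,-0.2],[-0.4,-0.1,-0.3],[-0.4,-0.1,-0.3]],"turn":[[0,0,0.05],[0,0,0.07],[0,0,0.07],[0,0,0.07]],"hand":[0,0,0,0]}'
python3 - <<'E'
from h import *
snap("w4")
for t in("w3","w4"):
    c,im=load(t)
    for ce,s,mm,cn,r in segs(c,im,amin=500):
        P=onz(c,ce,.01); print(t,ce.round(1),s,P.round(3))
        if s[0]>0 and 35<s[2]<140 and s[1]>0:
            Q=np.array([onz(c,q,.0105)[:2] for q in cn[:,0,:]+0.])*1000; rr=cv2.minAreaRect(Q.astype(np.float32)); print("   rect",rr, cv2.boxPoints(rr).round(0).tolist())
E
```

```text
t: 7.0
ee_pos: [0.5139, -0.4597, 0.2838]
tcp_rot: [3.141, 0.001, 1.831]
contact_force: [-0.1, -0.3, -0.7]
gripper_width: 0.0297
grip_force: 60.7
w3 [403.4  79.2] [ 368   46   74   68 4421] [ 0.62  -0.229  0.01 ]
   rect ((620.6328735351562, -230.51089477539062), (81.29927825927734, 78.43964385986328), 27.802125930786133) [[566.0, -215.0], [603.0, -284.0], [675.0, -246.0], [638.0, -177.0]]
w3 [248.  201.5] [  188    97   116   234 16795] [ 0.521 -0.461  0.01 ]
   rect ((540.5050048828125, -497.4654541015625), (155.05628967285156, 373.8340148925781), 31.42369270324707) [[377.0, -378.0], [572.0, -697.0], [704.0, -617.0], [509.0, -298.0]]
w3 [ 16.7 250.8] [   0  181   42  158 4895] [ 0.247 -0.688  0.01 ]
w3 [488.3 315.5] [ 448  258   64  102 3456] [ 0.959 -0.461  0.01 ]
   rect ((970.8294067382812, -446.60107421875), (112.19322204589844, 168.4940948486328), 0.013244464062154293) [[915.0, -362.0], [915.0, -531.0], [1027.0, -531.0], [1027.0, -362.0]]
w3 [349.4 348. ] [335 323  33  48 664] [ 0.794 -0.621  0.01 ]
w4 [378.2  17.4] [ 347    0   66   42 2251] [ 0.627 -0.247  0.01 ]
w4 [241.5 10
[... 224 characters left out ...]
327.0]]
w4 [291.4 239.3] [  204   164   215   147 14227] [ 0.613 -0.588  0.01 ]
w4 [ 42.4 246.9] [   0  178   85  144 9412] [ 0.213 -0.709  0.01 ]
w4 [485.  290.4] [ 435  186   77  179 7185] [ 0.977 -0.597  0.01 ]
   rect ((955.2199096679688, -606.3404541015625), (135.53683471679688, 375.18804931640625), 30.574323654174805) [[801.0, -479.0], [992.0, -802.0], [1109.0, -733.0], [918.0, -410.0]]
w4 [ 16.2 342.6] [  0 330  45  32 775] [ 0.172 -0.932  0.01 ]
w4 [141.6 365.4] [119 342  39  42 562] [ 0.411 -0.929  0.01 ]
   rect ((412.19573974609375, -929.7142333984375), (136.00685119628906, 29.673337936401367), 64.91383361816406) [[370.0, -985.0], [397.0, -998.0], [454.0, -874.0], [428.0, -862.0]]
```

View pics/w4.png

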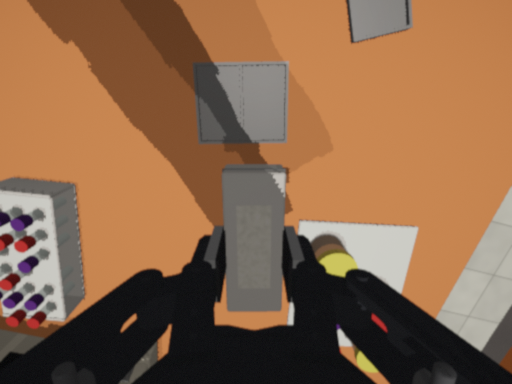

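Full tray outline at (241,102), 132 x 112.5 mm, with the divider seen at column 243. The square tray came out whole in w3. I'll check the heights from two views and work out the placing.

```bash

python3 - <<'E'
from h import *
c3,_=load("w3");c4,_=load("w4");ct=cam("top");cs=cam("scene")
print(tri(c4,(241.5,101.6),cs,(134.2,251.4)),tri(c4,(241.5,101.6),ct,(403,216.8)),tri(c3,(403.4,79.2),cs,(208.4,257.5)),tri(c3,(403.4,79.2),ct,(339.4,162)))
print([x.round(3) for x in move_for([.509,-.3905,.06],1.84)])
E
```

```text
(array([ 0.47892054, -0.39861975,  0.00279707]), np.float64(0.004877422546646945)) (array([ 0.47861523, -0.39586922,  0.01500865]), np.float64(0.0015761164935537244)) (array([ 0.62125314, -0.22986494,  0.00741226]), np.float64(0.0036277975717626167)) (array([ 0.61998873, -0.22888817,  0.01056004]), np.float64(0.00010079046746465301))
[array([0.453, 0.088, 1.488]), array([ 0.   ,  0.   , -0.003])]
```

```bash

python3 -m inch '{"linear":[[0.2,0.05,0.3],[0.4,0.09,0.6],[0.45,0.09,0.9],[0.45,0.09,1],[0.45,0.09,1]],"turn":[[0,0,0],[0,0,0],[0,0,0],[0,0,0],[0,0,0]],"hand":[0,0,0,0,0]}'
python3 -m inch '{"linear":[[0,0,0.2],[0,0,0.4],[0,0,0.5],[0,0,0.5]],"turn":[[0,0,0],[0,0,0],[0,0,0],[0,0,0]],"hand":[0,0,0,0]}'
python3 - <<'E'
from h import *
print([x.round(3) for x in move_for([.509,-.3905,.0145],1.84)])
E
```

```text
t: 7.68
ee_pos: [0.5089, -0.392, 0.1337]
tcp_rot: [-3.142, 0.0, 1.828]
contact_force: [1.0, -0.4, -0.1]
gripper_width: 0.0303
grip_force: 60.7
t: 8.18
ee_pos: [0.5092, -0.3928, 0.059]
tcp_rot: [3.141, 0.001, 1.826]
contact_force: [0.2, -0.9, 0.8]
gripper_width: 0.0299
grip_force: 60.7
[array([0.015, 0.002, 0.297]), array([ 0.   ,  0.   , -0.004])]
```

```bash

python3 -m inch '{"linear":[[0.015,0,0.15],[0.015,0,0.27],[0.015,0,0.295],[0.015,0,0.295],[0.015,0,0.295]],"turn":[[0,0,0],[0,0,-0.004],[0,0,-0.004],[0,0,-0.004],[0,0,-0.004]],"hand":[0,0,0,0,0]}'
python3 -m inch '{"linear":[[0,0,0],[0,0,0],[0,0,0],[0,0,-0.2],[0,0,-0.5]],"turn":[[0,0,0],[0,0,0],[0,0,0],[0,0,0],[0,0,0]],"hand":[0.55,0.55,0.55,0.55,0.55]}'
python3 -m inch '{"linear":[[0,0,-0.4],[0,0,-0.8],[0,0,-1],[0,0,-1]],"turn":[[0,0,0],[0,0,0],[0,0,0],[0,0,0]],"hand":[0.5,0.5,0.5,0.5]}'
python3 - <<'E'
from h import *
print(read_state()["qpos"].round(3))
ct=cam("top"); im=eyes.snapshot("top"); cv2.imwrite("pics/top1.png",im)
hsv=cv2.cvtColor(im,cv2.COLOR_BGR2HSV)
for ce,s,mm in comps((hsv[...,1]<60)&(hsv[...,2]>140),60): print(ce,s,onz(ct,ce,.024).round(4))
print([x.round(3) for x in move_for([.385,-.235,.22],2.2)])
E
```

```text
t: 8.8
ee_pos: [0.5088, -0.3905, 0.0154]
tcp_rot: [3.141, 0.001, 1.839]
contact_force: [-0.2, -0.5, -1.3]
gripper_width: 0.0303
grip_force: 60.7
t: 9.43
ee_pos: [0.5073, -0.3893, 0.0888]
tcp_rot: [-3.14, -0.002, 1.839]
contact_force: [-0.2, -0.4, 0.6]
gripper_width: 0.047
grip_force: 0.0
t: 9.93
ee_pos: [0.509, -0.3906, 0.2417]
tcp_rot: [3.139, 0.003, 1.839]
contact_force: [0.4, -0.5, -1.0]
gripper_width: 0.0429
grip_force: 0.0
[-0.655  0.522  0.436  1.48  -0.     0.648]
[263.16489404  24.17445829] [    0     0   512    54 25198] [ 0.9856 -0.0192  0.024 ]
[475.88970588 120.16281513] [ 446   83   66   84 2856] [ 0.7353 -0.5833  0.024 ]
[ 19.18773834 172.63684365] [   0  122   49   96 3409] [0.5752 0.6193 0.024 ]
[263.55801491 179.3667288 ] [ 236  137   58   97 4292] [ 0.5691 -0.0276  0.024 ]
[336.89453125 163.27539062] [321 148  32  33 512] [ 0.615  -0.2195  0.024 ]
[158.57192982 163.67719298] [148 153  23  23 285] [0.6056 0.2501 0.024 ]
[393.02580645 206.92903226] [386 200  17  16 155] [ 0.5033 -0.3665  0.024 ]
[ 99.47544643 218.        ] [ 87 206  26  25 448] [0.4597 0.4013 0.024 ]
[342.28700906 248.86404834] [332 239  21  21 331] [ 0.392  -0.2353  0.024 ]
[195.38848921 275.65467626] [186 270  20  12 139] [0.3151 0.1451 0.024 ]
[493.91089109 312.95049505] [487 309  17  10 101] [ 0.2363 -0.6249  0.024 ]
[array([ 1.216, -0.52 ,  0.129]), array([ 0.   ,  0.   , -0.115])]
```

```bash

python3 -m inch '{"linear":[[0.3,0,0],[0.6,0,0],[0.75,-0.25,0],[0.75,-0.25,0],[0.75,-0.25,0]],"turn":[[0,0,-0.055],[0,0,-0.11],[0,0,-0.11],[0,0,-0.11],[0,0,-0.11]],"hand":[1,1,1,1,1]}'
python3 - <<'E'
from h import *
snap("w5")
c,im=load("w5"); ct=cam("top")
for ce,s,mm,cn,r in segs(c,im,amin=150):
    print(ce.round(1),s,onz(c,ce,.02).round(4))
E
```

```text
t: 10.6
ee_pos: [0.4422, -0.2914, 0.2385]
tcp_rot: [-3.141, -0.001, 2.184]
contact_force: [-0.1, -0.7, 0.6]
gripper_width: 0.0855
grip_force: 0.0
[463.8  55.3] [  383     0   129   145 11763] [ 0.5735 -0.047   0.02  ]
[252.2  97. ] [ 229   73   47   49 1797] [ 0.3961 -0.2295  0.02  ]
[382.7 192.8] [ 349  164   70   59 3073] [ 0.6139 -0.2289  0.02  ]
[232.4 227.8] [ 180  181  108   93 6350] [ 0.4752 -0.3912  0.02  ]
[ 14.1 273.4] [   0  225   40  114 2822] [ 0.2482 -0.6436  0.02  ]
[143.5 262.5] [127 238  38  50 535] [ 0.3987 -0.5147  0.02  ]
[363.5 262.4] [343 238  38  50 545] [ 0.6661 -0.3262  0.02  ]
[503.6 320.4] [489 301  23  42 511] [ 0.9222 -0.2768  0.02  ]
[427.6 377.7] [414 367  25  17 235] [ 0.9127 -0.4345  0.02  ]
```

View pics/w5.png

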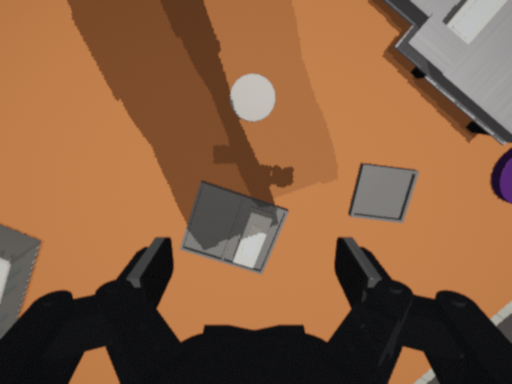

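The loose mailer lies in the right bay at (251,240), clear of the divider. The jar cap is at (252,97), and the square tray is at (383,192). Next is the jar.

```bash

python3 - <<'E'
from h import *
c,im=load("w5"); ct=cam("top");cs=cam("scene")
hsv=cv2.cvtColor(im,cv2.COLOR_BGR2HSV); m=(hsv[...,1]<70)&(hsv[...,2]>165)
for ce,s,mm in comps(m,100):
    print(ce.round(1),s, onz(c,ce,.024).round(4))
    if abs(ce[0]-252)<6 and ce[1]<120:
        q=ce
    if abs(ce[0]-252)<20 and 200<ce[1]<280: 
        cn=max(cv2.findContours(mm.astype(np.uint8),0,1)[0],key=len); Q=np.array([onz(c,p,.024)[:2] for p in cn[:,0,:]+0.])*1000; print("mailer",cv2.minAreaRect(Q.astype(np.float32)))
print("jar",onz(c,q,.052),tri(c,q,cs,(173,197.)),tri(c,q,ct,(341.3,248.2)))
P=onz(c,q,.052)
print([x.round(3) for x in move_for([P[0],P[1],.10],2.184)])
im=cv2.imread("pics/scene0.png")[180:225,150:200]; hsv=cv2.cvtColor(im,cv2.COLOR_BGR2HSV)
for ce,s,mm in comps((hsv[...,1]<60)&(hsv[...,2]>175),20): print("scene cap",ce+[150,180],s)
E
```

```text
[473.7  18. ] [ 447    0   60   45 1416] [ 0.5514 -0.0162  0.024 ]
[439.   55.7] [ 411   25   63   69 1079] [ 0.5482 -0.066   0.024 ]
[252.9  96.6] [ 231   73   45   49 1662] [ 0.3964 -0.2287  0.024 ]
[249.3 249.5] [234 233  32  34 673] [ 0.5135 -0.4042  0.024 ]
mailer ((511.72784423828125, -402.1966857910156), (31.126399993896484, 58.184486389160156), 16.04085350036621)
[  2.8 273.7] [  0 259   9  39 209] [ 0.2363 -0.6492  0.024 ]
[505.6 309.7] [497 301  15  16 119] [ 0.9024 -0.2608  0.024 ]
jar [ 0.39648174 -0.22865243  0.052     ] (array([ 0.39646659, -0.22873198,  0.05400065]), np.float64(0.00016727260807095431)) (array([ 0.39616992, -0.22851027,  0.04358022]), np.float64(0.0006669535347868144))
[array([ 0.519, -0.009,  0.924]), array([-0., -0.,  0.])]
scene cap [172.55033557 197.57718121] [ 15  12  16  12 149]
```

```bash

python3 -m inch '{"linear":[[0.25,0,0.25],[0.45,-0.01,0.5],[0.52,-0.01,0.8],[0.52,-0.01,0.9],[0.52,-0.01,0.9]],"turn":[[0,0,0],[0,0,0],[0,0,0],[0,0,0],[0,0,0]],"hand":[1,1,1,1,1]}'
python3 -m inch '{"linear":[[0,0,0.2],[0,0,0.4],[0,0,0.51],[0,0,0.51]],"turn":[[0,0,0],[0,0,0],[0,0,0],[0,0,0]],"hand":[1,1,1,1]}'
python3 -m inch '{"linear":[[0,0,0],[0,0,0],[0,0,0],[0,0,0],[0,0,0]],"turn":[[0,0,0],[0,0,0],[0,0,0],[0,0,0],[0,0,0]],"hand":[0,0,0,0,0]}'
python3 -m inch '{"linear":[[0,0,-0.2],[0,0,-0.5],[0,0,-0.8],[0,0,-1],[0,0,-1]],"turn":[[0,0,0],[0,0,0],[0,0,0],[0,0,0],[0,0,0]],"hand":[0,0,0,0,0]}'
python3 - <<'E'
from h import *
print([x.round(3) for x in move_for([.4575,.409,.20],2.184)], read_state()["qpos"].round(3))
E
```

```text
t: 11.28
ee_pos: [0.3958, -0.2283, 0.103]
tcp_rot: [-3.141, -0.002, 2.185]
contact_force: [-0.5, -0.6, 1.0]
gripper_width: 0.0853
grip_force: 0.0
t: 11.78
ee_pos: [0.3961, -0.2287, 0.0274]
tcp_rot: [-3.141, -0.001, 2.185]
contact_force: [-0.3, -0.6, 0.0]
gripper_width: 0.0853
grip_force: 0.0
t: 12.4
ee_pos: [0.3968, -0.229, 0.0289]
tcp_rot: [3.141, 0.002, 2.185]
contact_force: [-2.7, 1.3, 14.1]
gripper_width: 0.0502
grip_force: 59.6
t: 13.02
ee_pos: [0.3972, -0.2292, 0.1802]
tcp_rot: [3.14, 0.004, 2.185]
contact_force: [0.2, -1.2, -1.4]
gripper_width: 0.0497
grip_force: 62.4
[array([ 3.246,  2.78 , -0.14 ]), array([0.001, 0.001, 0.   ])] [-0.523  0.141 -0.252  1.173  0.     0.433]
```

```bash

python3 -m inch '{"linear":[[0.2,0.17,0],[0.5,0.43,0],[0.8,0.69,0],[1,0.86,0],[1,0.86,0]],"turn":[[0,0,0],[0,0,0],[0,0,0],[0,0,0],[0,0,0]],"hand":[0,0,0,0,0]}'
python3 -m inch '{"linear":[[0.3,0.26,0],[0.6,0.52,0],[0.9,0.78,0],[1,0.86,0]],"turn":[[0,0,0],[0,0,0],[0,0,0],[0,0,0]],"hand":[0,0,0,0]}'
python3 -m inch '{"linear":[[0.3,0.26,0],[0.6,0.52,0],[0.9,0.78,0],[1,0.86,0]],"turn":[[0,0,0],[0,0,0],[0,0,0],[0,0,0]],"hand":[0,0,0,0]}'
python3 - <<'E'
from h import *
print([x.round(3) for x in move_for([.4575,.409,.0325],2.184)], read_state()["qpos"].round(3))
E
```

```text
t: 13.65
ee_pos: [0.4147, -0.0295, 0.177]
tcp_rot: [-3.141, -0.001, 2.189]
contact_force: [-0.4, -1.1, -0.2]
gripper_width: 0.0505
grip_force: 62.5
t: 14.15
ee_pos: [0.434, 0.1673, 0.1769]
tcp_rot: [-3.141, -0.0, 2.187]
contact_force: [0.9, -0.8, -1.2]
gripper_width: 0.0501
grip_force: 62.6
t: 14.65
ee_pos: [0.4532, 0.3642, 0.1763]
tcp_rot: [-3.141, -0.0, 2.186]
contact_force: [-0.1, -0.7, -1.2]
gripper_width: 0.05
grip_force: 62.7
[array([0.227, 0.196, 0.959]), array([-0.   , -0.   ,  0.001])] [0.677 0.397 0.078 1.253 0.    1.632]
```

```bash

python3 -m inch '{"linear":[[0.1,0.1,0.1],[0.227,0.196,0.3],[0.227,0.196,0.5],[0.227,0.196,0.7],[0.227,0.196,0.7]],"turn":[[0,0,0],[0,0,0],[0,0,0],[0,0,0],[0,0,0]],"hand":[0,0,0,0,0]}'
python3 -m inch '{"linear":[[0,0,0.15],[0,0,0.24],[0,0,0.255],[0,0,0.255]],"turn":[[0,0,0],[0,0,0],[0,0,0],[0,0,0]],"hand":[0,0,0,0]}'
python3 -m inch '{"linear":[[0,0,0],[0,0,0],[0,0,0],[0,0,0]],"turn":[[0,0,0],[0,0,0],[0,0,0],[0,0,0]],"hand":[0.8,0.8,0.8,0.8]}'
python3 -m inch '{"linear":[[0,0,-0.2],[0,0,-0.5],[0,0,-0.8],[0,0,-1],[0,0,-1]],"turn":[[0,0,0],[0,0,0],[0,0,0],[0,0,0],[0,0,0]],"hand":[1,1,1,1,1]}'
python3 - <<'E'
from h import *
print([x.round(3) for x in move_for([.52,.22,.26],2.475)], read_state()["qpos"].round(3))
E
```

```text
t: 15.28
ee_pos: [0.4567, 0.4051, 0.0701]
tcp_rot: [-3.137, 0.001, 2.184]
contact_force: [-1.0, 0.0, -0.4]
gripper_width: 0.0499
grip_force: 62.7
t: 15.78
ee_pos: [0.4578, 0.4072, 0.0351]
tcp_rot: [3.141, -0.0, 2.185]
contact_force: [0.3, -0.3, 0.1]
gripper_width: 0.0499
grip_force: 62.7
t: 16.27
ee_pos: [0.4575, 0.407, 0.0344]
tcp_rot: [3.142, 0.0, 2.185]
contact_force: [0.5, -0.3, -1.0]
gripper_width: 0.0685
grip_force: 0.0
t: 16.9
ee_pos: [0.4584, 0.4079, 0.1868]
tcp_rot: [3.138, -0.0, 2.185]
contact_force: [-0.1, -0.3, -0.5]
gripper_width: 0.0855
grip_force: 0.0
[array([-1.26 , -0.384, -0.49 ]), array([ 0.001,  0.   , -0.092])] [ 0.727  0.458  0.197  1.306 -0.     1.684]
```

```bash

python3 -m inch '{"linear":[[-0.3,0,0],[-0.6,0,0],[-0.9,0.1,0],[-1,0.1,0]],"turn":[[0,0,-0.05],[0,0,-0.092],[0,0,-0.092],[0,0,-0.092]],"hand":[1,1,1,1]}'
python3 - <<'E'
from h import *
snap("w6"); c,im=load("w6")
print([x.round(3) for x in move_for([.6005,.238,.19],2.475)])
hsv=cv2.cvtColor(im,cv2.COLOR_BGR2HSV)
for ce,s,mm in comps((hsv[...,1]<70)&(hsv[...,2]>165),100): print(ce.round(1),s,onz(c,ce,.056).round(4),onz(c,ce,.091).round(4))
E
```

```text
t: 17.4
ee_pos: [0.5574, 0.2911, 0.183]
tcp_rot: [-3.14, -0.0, 2.472]
contact_force: [-0.2, 0.2, -0.7]
gripper_width: 0.0848
grip_force: 0.0
[array([-0.442, -0.096, -0.046]), array([-0.001, -0.   , -0.001])]
[288.3  16.9] [ 259    0   60   40 1979] [0.4639 0.4021 0.056 ] [0.4681 0.3939 0.091 ]
[498.   12.4] [475   0  37  35 626] [0.5714 0.543  0.056 ] [0.5616 0.5166 0.091 ]
[408.5 361.6] [392 350  34  28 442] [0.869  0.2941 0.056 ] [0.8207 0.3    0.091 ]
```

View pics/w6.png

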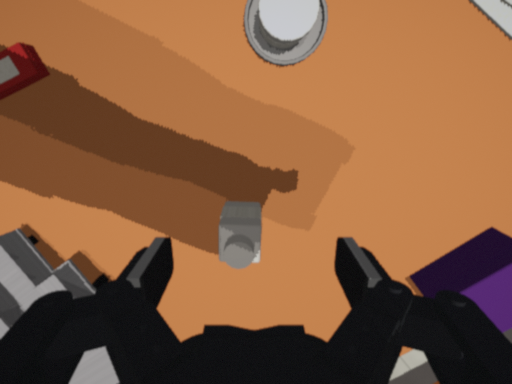

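The jar stands centred in the dish at (287,25). The bottle is square to the fingers, with its cap at (239,251).

```bash

python3 - <<'E'
from h import *
c,im=load("w6"); c2,_=load("w2"); print(onz(c,(239,251),.091),tri(c,(239,251),c2,(325.3,280.4)),onz(c,(240,214),.07))
E
python3 -m inch '{"linear":[[-0.2,-0.05,0],[-0.4,-0.1,0],[-0.44,-0.096,0],[-0.44,-0.096,0]],"turn":[[0,0,0],[0,0,0],[0,0,0],[0,0,0]],"hand":[1,1,1,1]}'
python3 - <<'E'
from h import *
print([x.round(3) for x in move_for([.6005,.238,.035],2.475)])
E
```

```text
[0.59751098 0.24090612 0.091     ] (array([0.59995357, 0.2387464 , 0.08983649]), np.float64(0.004398247646369165)) [0.57490088 0.25931661 0.07      ]
t: 17.95
ee_pos: [0.5985, 0.2415, 0.1839]
tcp_rot: [-3.141, -0.001, 2.474]
contact_force: [-0.2, 0.7, -0.0]
gripper_width: 0.0855
grip_force: 0.0
[array([-0.026, -0.01 ,  0.993]), array([-0., -0., -0.])]
```

```bash

python3 -m inch '{"linear":[[-0.01,0,0.3],[-0.01,0,0.6],[-0.01,0,0.85],[-0.01,0,0.99],[-0.01,0,0.99]],"turn":[[0,0,0],[0,0,0],[0,0,0],[0,0,0],[0,0,0]],"hand":[1,1,1,1,1]}'
python3 -m inch '{"linear":[[0,0,0],[0,0,0],[0,0,0],[0,0,0],[0,0,0]],"turn":[[0,0,0],[0,0,0],[0,0,0],[0,0,0],[0,0,0]],"hand":[0,0,0,0,0]}'
python3 -m inch '{"linear":[[0,0,-0.2],[0,0,-0.5],[0,0,-0.8],[0,0,-1],[0,0,-1]],"turn":[[0,0,0],[0,0,0],[0,0,0],[0,0,0],[0,0,0]],"hand":[0,0,0,0,0]}'
python3 - <<'E'
from h import *
print([x.round(3) for x in move_for([.6205,-.23,.19],2.056)], read_state()["qpos"].round(3))
E
```

```text
t: 18.58
ee_pos: [0.5983, 0.2406, 0.0344]
tcp_rot: [-3.139, -0.002, 2.475]
contact_force: [0.3, 0.3, 0.3]
gripper_width: 0.0852
grip_force: 0.0
t: 19.2
ee_pos: [0.601, 0.2404, 0.0373]
tcp_rot: [3.14, 0.001, 2.474]
contact_force: [-1.0, 0.3, 7.8]
gripper_width: 0.0436
grip_force: 61.6
t: 19.82
ee_pos: [0.6015, 0.2404, 0.1888]
tcp_rot: [3.137, 0.002, 2.474]
contact_force: [-0.4, 0.6, -2.3]
gripper_width: 0.0437
grip_force: 61.1
[array([-2.042, -2.384, -0.013]), array([0.001, 0.   , 0.133])] [0.38  0.534 0.323 1.354 0.    1.048]
```

```bash

python3 -m inch '{"linear":[[-0.15,-0.17,0],[-0.35,-0.4,0],[-0.55,-0.64,0],[-0.68,-0.795,0],[-0.68,-0.795,0]],"turn":[[0,0,0],[0,0,0],[0,0,0],[0,0,0],[0,0,0]],"hand":[0,0,0,0,0]}'
python3 -m inch '{"linear":[[-0.2,-0.24,0],[-0.4,-0.48,0],[-0.6,-0.72,0],[-0.68,-0.795,0]],"turn":[[0,0,0],[0,0,0],[0,0,0],[0,0,0]],"hand":[0,0,0,0]}'
python3 -m inch '{"linear":[[-0.2,-0.24,0],[-0.4,-0.48,0],[-0.6,-0.72,0],[-0.68,-0.795,0],[-0.68,-0.795,0]],"turn":[[0,0,0.04],[0,0,0.08],[0,0,0.12],[0,0,0.133],[0,0,0.133]],"hand":[0,0,0,0,0]}'
python3 - <<'E'
from h import *
print([x.round(3) for x in move_for([.6205,-.23,.042],2.056)], read_state()["qpos"].round(3))
E
```

```text
t: 20.45
ee_pos: [0.6061, 0.0811, 0.1851]
tcp_rot: [-3.141, -0.001, 2.471]
contact_force: [-0.0, 0.3, -1.0]
gripper_width: 0.043
grip_force: 61.3
t: 20.95
ee_pos: [0.6124, -0.0752, 0.1852]
tcp_rot: [-3.141, -0.001, 2.472]
contact_force: [-0.9, -0.0, -1.5]
gripper_width: 0.0434
grip_force: 61.4
t: 21.58
ee_pos: [0.6192, -0.2303, 0.1851]
tcp_rot: [-3.141, -0.001, 2.056]
contact_force: [0.3, 1.1, -1.7]
gripper_width: 0.043
grip_force: 61.1
[array([-0.003,  0.009,  0.954]), array([-0., -0., -0.])] [-0.356  0.571  0.374  1.374  0.     0.729]
```

```bash

python3 -m inch '{"linear":[[0,0.01,0.3],[0,0.01,0.6],[0,0.01,0.8],[0,0.01,0.9],[0,0.01,0.96]],"turn":[[0,0,0],[0,0,0],[0,0,0],[0,0,0],[0,0,0]],"hand":[0,0,0,0,0]}'
python3 -m inch '{"linear":[[0,0,0],[0,0,0],[0,0,0],[0,0,0]],"turn":[[0,0,0],[0,0,0],[0,0,0],[0,0,0]],"hand":[0,0,0.75,0.75]}'
python3 -m inch '{"linear":[[0,0,0],[0,0,-0.3],[0,0,-0.6],[0,0,-1],[0,0,-1]],"turn":[[0,0,0],[0,0,0],[0,0,0],[0,0,0],[0,0,0]],"hand":[0.8,0.8,0.8,0.8,0.8]}'
python3 - <<'E'
from h import *
print([x.round(3) for x in move_for([.48,-.03,.25],3.14)], read_state()["qpos"].round(3))
E
```

```text
t: 22.2
ee_pos: [0.6207, -0.2288, 0.0418]
tcp_rot: [3.141, 0.0, 2.058]
contact_force: [0.5, 0.7, -0.6]
gripper_width: 0.0433
grip_force: 61.4
t: 22.7
ee_pos: [0.6205, -0.2299, 0.0423]
tcp_rot: [3.141, 0.0, 2.056]
contact_force: [0.3, -0.9, 0.1]
gripper_width: 0.0642
grip_force: 0.0
t: 23.32
ee_pos: [0.6223, -0.2305, 0.1971]
tcp_rot: [3.136, 0.006, 2.056]
contact_force: [0.4, -0.5, 0.2]
gripper_width: 0.0685
grip_force: 0.0
[array([ 1.623, -0.214, -0.363]), array([ 0.   ,  0.003, -0.345])] [-0.355  0.568  0.399  1.394 -0.     0.731]
```

```bash

python3 -m inch '{"linear":[[0.2,0.1,-0.2],[0.4,0.2,-0.35],[0.6,0.3,-0.35],[0.8,0.4,-0.35],[1,0.5,-0.35]],"turn":[[0,0,-0.059],[0,0,-0.118],[0,0,-0.177],[0,0,-0.236],[0,0,-0.295]],"hand":[0.5,0.5,0.5,0.5,0.5]}'
python3 -m inch '{"linear":[[0,0.1,0],[0,0.27,0],[0,0.27,0]],"turn":[[0,0,-0.05],[0,0,-0.05],[0,0,-0.05]],"hand":[0.3,0.3,0.3]}'
python3 - <<'E'
from h import *
snap("w7"); print(read_state()["ee_pos"],read_state()["tcp_rot"])
E
```

```text
t: 23.95
ee_pos: [0.6164, -0.061, 0.2438]
tcp_rot: [3.142, -0.001, 2.989]
contact_force: [-0.1, 1.6, -0.3]
gripper_width: 0.0427
grip_force: 0.0
t: 24.32
ee_pos: [0.623, -0.0207, 0.2438]
tcp_rot: [3.141, -0.001, 3.142]
contact_force: [-0.3, 0.3, 0.2]
gripper_width: 0.026
grip_force: 0.0
[ 0.62294994 -0.0216893   0.2438365 ] [-3.14149839e+00 -7.33451929e-04  3.14074035e+00]
```

View pics/w7.png

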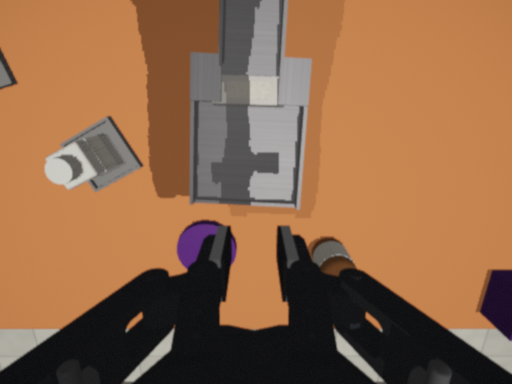

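The bottle stands in the square tray at lower left (83,160). The chute runs straight down the picture: plate corners at (190,53) and (312,60), backstop corners at (191,203) and (300,208). The jammed mailer shows in the slot at columns 221-279, rows 77-104.

```bash

python3 - <<'E'
from h import *
c,im=load("w7"); ct=cam("top")
f=lambda u,z:onz(c,u,z).round(4)
tl,tr=f((190,53),.0547),f((312,60),.0547); bl,br=f((191,203),.075),f((300,208),.075)
m1,m2=(tl+tr)/2,(bl+br)/2; print(tl,tr,bl,br,m1,m2,np.hypot(*(m2-m1)[:2]),"axis",np.arctan2(*(m2-m1)[[1,0]]),"perp",np.arctan2(-(tl-tr)[0],(tl-tr)[1]), np.arctan2(-(bl-br)[0],(bl-br)[1]),np.hypot(*(tl-tr)),np.hypot(*(bl-br)))
print("mailer edges",f((250,77),.0485),f((250,104),.0535))
# front plate edge in two views? print enlarged crop of both
a=cv2.resize(im[0:220,170:330],(480,600*220*480//(160*600)) if 0 else (436,600),interpolation=cv2.INTER_CUBIC); 
t=cv2.imread("pics/top0.png")[130:240,230:300]; t=cv2.resize(t,(364,572),interpolation=cv2.INTER_CUBIC); t=cv2.copyMakeBorder(t,0,28,0,0,0)
cv2.imwrite("pics/crop2.png",np.hstack([a,t])[:, :800])
E
```

```text
Traceback (most recent call last):
TypeError: return arrays must be of ArrayType
```

```bash

python3 - <<'E'
from h import *
c,im=load("w7"); ct=cam("top")
f=lambda u,z:onz(c,u,z).round(4)
tl,tr=f((190,53),.0547),f((312,60),.0547); bl,br=f((191,203),.075),f((300,208),.075)
m1,m2=(tl+tr)/2,(bl+br)/2; d=m2-m1
print(tl,tr,bl,br,m1,m2,np.hypot(d[0],d[1]),"axis",np.arctan2(d[1],d[0]),"perp",np.arctan2(-(tr-tl)[0],(tr-tl)[1]), np.arctan2(-(br-bl)[0],(br-bl)[1]),np.linalg.norm(tl-tr),np.linalg.norm(bl-br))
print("mailer edges",f((250,77),.0485),f((250,104),.0535))
a=cv2.resize(im[0:220,170:330],(436,600),interpolation=cv2.INTER_CUBIC)
t=cv2.resize(cv2.imread("pics/top0.png")[130:240,230:300],(364,600),interpolation=cv2.INTER_CUBIC)
cv2.imwrite("pics/crop2.png",np.hstack([a,t]))
E
```

```text
[ 0.5    -0.09    0.0547] [0.5069 0.0426 0.0547] [ 0.666  -0.0958  0.075 ] [0.6725 0.0347 0.075 ] [ 0.50345 -0.0237   0.0547 ] [ 0.66925 -0.03055  0.075  ] 0.16594144298516877 axis -0.041291354216202954 perp -0.0519893079697558 -0.049767300750066294 0.13277940352328746 0.1306617771194009
mailer edges [ 0.5239 -0.0252  0.0485] [ 0.553  -0.0252  0.0535]
```

View pics/crop2.png

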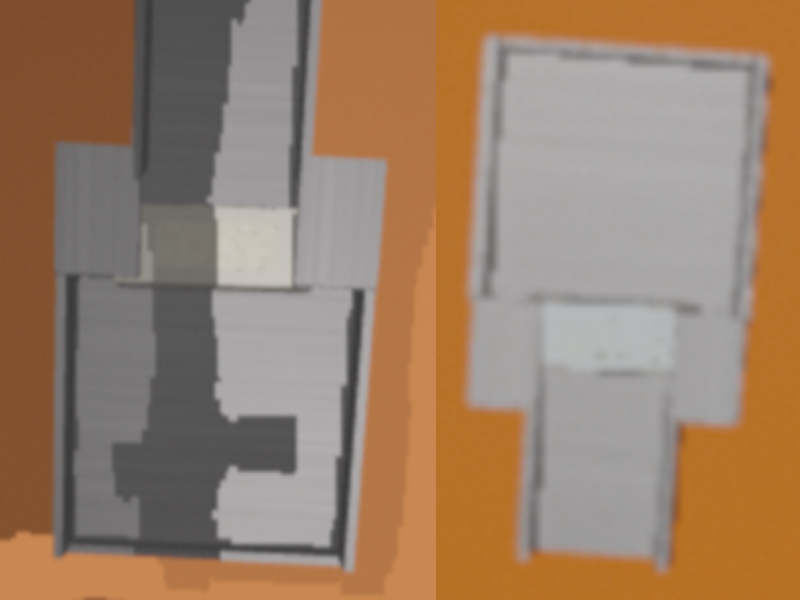

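The chute fits well: origin (0.548,-0.0255), yaw -0.047, and both ends agree. The mailer is at chute x ≈ -10 mm. I'll push with the tool tilted square to the floor.

```bash
cat >> h.py <<'E'
CO=np.array([.5484,-.0255,0]); CY=Ro.from_euler('z',-.047)
def chute_goal(x,y,h,turn=np.pi):
    """TCP at chute x,y, h over the floor (along normal), tool normal to the floor"""
    Rf=CY*Ro.from_euler('y',-.14); P=CO+CY.apply([x,y,.034+.141*x])+Rf.apply([0,0,h])
    Rt=Rf*Ro.from_euler('z',turn)*Ro.from_euler('x',np.pi)
    st=read_state(); R0=Ro.from_euler('xyz',st["tcp_rot"])
    return (R0.inv().apply(P-st["ee_pos"])/.15).round(3),((R0.inv()*Rt).as_rotvec()/np.pi).round(4)
E
python3 -c "
from h import *
print(chute_goal(-.054,0,.09))"
```

```text
(array([ 0.94 , -0.005,  0.856]), array([ 0.001 , -0.0448,  0.0147]))
```

```bash

python3 -m inch '{"linear":[[0.3,0,0],[0.6,0,0.2],[0.94,0,0.5],[0.94,0,0.85],[0.94,0,0.85]],"turn":[[0,-0.02,0.01],[0,-0.045,0.015],[0,-0.045,0.015],[0,-0.045,0.015],[0,-0.045,0.015]],"hand":[0.2,0.2,0.2,0.2,0.2]}'
python3 -c "
from h import *
print(chute_goal(-.054,0,.006),read_state()['ee_pos'])"
```

```text
t: 25.0
ee_pos: [0.478, -0.0225, 0.1137]
tcp_rot: [3.139, 0.137, 3.091]
contact_force: [-0.7, 0.1, 0.8]
gripper_width: 0.0169
grip_force: 0.0
(array([-0.029,  0.001,  0.551]), array([ 0.0008, -0.001 , -0.0011])) [ 0.47801201 -0.02249813  0.11367733]
```

```bash

python3 -m inch '{"linear":[[-0.02,0,0.2],[-0.03,0,0.4],[-0.03,0,0.5],[-0.03,0,0.55],[-0.03,0,0.55]],"turn":[[0,0,0],[0,0,0],[0,0,0],[0,0,0],[0,0,0]],"hand":[0.2,0.2,0.2,0.2,0.2]}'
python3 -c "
from h import *
print(chute_goal(.028,0,.006),read_state()['ee_pos'])"
```

```text
t: 25.62
ee_pos: [0.4979, -0.0227, 0.0357]
tcp_rot: [3.138, 0.141, 3.092]
contact_force: [-0.9, 0.7, -1.4]
gripper_width: 0.0164
grip_force: 0.0
(array([-0.521, -0.001,  0.019]), array([ 0.0009,  0.0003, -0.0009])) [ 0.49791294 -0.02274474  0.03567637]
```

```bash

python3 -m inch '{"linear":[[-0.06,0,0],[-0.12,0,0],[-0.18,0,0],[-0.24,0,0],[-0.3,0,0]],"turn":[[0,0,0],[0,0,0],[0,0,0],[0,0,0],[0,0,0]],"hand":[0.2,0.2,0.2,0.2,0.2]}'
python3 -m inch '{"linear":[[-0.06,0,0],[-0.12,0,0],[-0.18,0,0],[-0.24,0,0],[-0.24,0,0]],"turn":[[0,0,0],[0,0,0],[0,0,0],[0,0,0],[0,0,0]],"hand":[0.2,0.2,0.2,0.2,0.2]}'
python3 -m inch '{"linear":[[0.05,0,0],[0.06,0,-0.3],[0.06,0,-0.6],[0.06,0,-0.9],[0.06,0,-0.9]],"turn":[[0,0,0],[0,0,0],[0,0,0],[0,0,0],[0,0,0]],"hand":[0.2,0.2,0.2,0.2,0.2]}'
python3 -c "
from h import *
c,im=snap('w8'); cv2.imwrite('pics/w8c.png',cv2.resize(im[:,120:392],None,fx=1.56,fy=1.56))"
```

```text
t: 26.25
ee_pos: [0.5433, -0.0245, 0.0422]
tcp_rot: [3.138, 0.141, 3.092]
contact_force: [-0.9, -0.4, 1.0]
gripper_width: 0.017
grip_force: 0.3
t: 26.88
ee_pos: [0.579, -0.0263, 0.0473]
tcp_rot: [3.138, 0.142, 3.092]
contact_force: [-0.7, -0.7, -0.2]
gripper_width: 0.0172
grip_force: 0.0
t: 27.5
ee_pos: [0.5512, -0.0254, 0.183]
tcp_rot: [3.138, 0.147, 3.092]
contact_force: [0.8, 0.2, -0.2]
gripper_width: 0.0171
grip_force: 0.0
```

View pics/w8c.png

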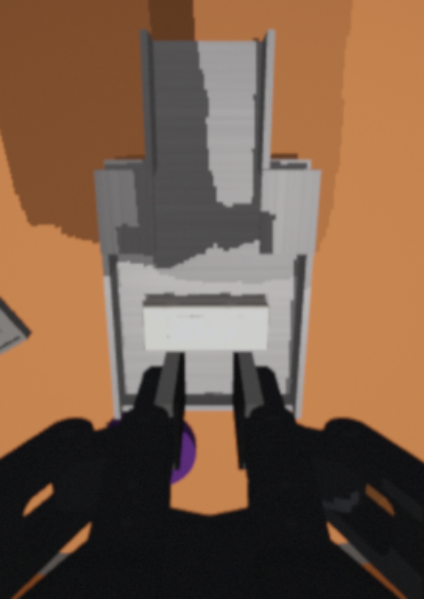

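The mailer now lies square in the wide part, its top face spanning crop (145,306)-(267,350). I'll measure it on the tilted plane 20 mm over the floor.

```bash

python3 - <<'E'
from h import *
c,im=load("w8"); Rf=CY*Ro.from_euler('y',-.14); n=Rf.apply([0,0,1]); p0=CO+[0,0,.034]+n*.02
hsv=cv2.cvtColor(im,cv2.COLOR_BGR2HSV); 
for ce,s,mm in comps((hsv[...,1]<60)&(hsv[...,2]>180),300):
    o,d=ray(c,ce); P=o+d*(n@(p0-o))/(n@d); q=CY.inv().apply(P-CO)-Ro.from_euler('y',-.14).apply([0,0,.02]); print(ce.round(1),s,P.round(4),q.round(4))
    r=cv2.minAreaRect(np.argwhere(mm)[:,::-1].astype(np.float32)); print(r)
    if 1000<s[4] and 180<ce[1]<230: x,y=q[:2]
print(x,y,chute_goal(x,y,.09,np.pi/2))
E
```

```text
[251.4 182.9] [198 170 109  27 952] [ 0.5749 -0.0287  0.058 ] [ 0.0294 -0.002   0.0381]
((252.04647827148438, 183.00436401367188), (108.7419204711914, 18.045869827270508), 5.355824947357178)
[252.  210.5] [ 211  197   94   29 2264] [ 0.6048 -0.0297  0.0622] [ 0.0594 -0.0015  0.0424]
((257.5, 211.0), (93.0, 28.0), 0.0)
[ 63.5 233.2] [ 32 216  57  42 552] [ 0.6208 -0.2329  0.0658] [ 0.0849 -0.2038  0.046 ]
((60.0, 238.0), (49.497474670410156, 32.526912689208984), 45.0)
[ 46.2 251.4] [ 31 240  31  23 535] [ 0.6415 -0.2576  0.0688] [ 0.1067 -0.2275  0.049 ]
((46.0, 251.0), (22.0, 30.0), 90.0)
0.059363441405790474 -0.001515888838604196 (array([-0.248, -0.012,  0.368]), array([1.700e-03, 2.000e-04, 4.993e-01]))
```

```bash

python3 -m inch '{"linear":[[-0.1,0,0],[-0.2,0,0],[-0.25,-0.01,0.1],[-0.25,-0.01,0.2],[-0.25,-0.01,0.2]],"turn":[[0,0,0.059],[0,0,0.118],[0,0,0.177],[0,0,0.236],[0,0,0.295]],"hand":[0.7,0.7,0.7,0.7,0.7]}'
python3 -m inch '{"linear":[[0,0,0.05],[0,0,0.1],[0,0,0.16],[0,0,0.16],[0,0,0.16]],"turn":[[0,0,0.059],[0,0,0.118],[0,0,0.177],[0,0,0.204],[0,0,0.204]],"hand":[0.7,0.7,0.7,0.7,0.7]}'
python3 -c "
from h import *
print(chute_goal(.0594,-.0015,.0095,np.pi/2),read_state()['gripper_width'])"
```

```text
t: 28.18
ee_pos: [0.5899, -0.0288, 0.1521]
tcp_rot: [3.029, 0.079, 2.155]
contact_force: [-0.2, 0.5, 0.5]
gripper_width: 0.0597
grip_force: 0.0
t: 28.8
ee_pos: [0.5939, -0.0288, 0.13]
tcp_rot: [3.002, -0.003, 1.526]
contact_force: [-0.1, 0.1, -0.7]
gripper_width: 0.0599
grip_force: 0.0
(array([-0.004,  0.01 ,  0.528]), array([-0.0003, -0.001 ,  0.0005])) 0.05986083713947288
```

```bash

python3 -m inch '{"linear":[[0,0.01,0.2],[0,0.01,0.4],[0,0.01,0.5],[0,0.01,0.525],[0,0.01,0.525]],"turn":[[0,0,0],[0,0,0],[0,0,0],[0,0,0],[0,0,0]],"hand":[0.7,0.7,0.7,0.7,0.7]}'
python3 -m inch '{"linear":[[0,0,0],[0,0,0],[0,0,0],[0,0,0],[0,0,0]],"turn":[[0,0,0],[0,0,0],[0,0,0],[0,0,0],[0,0,0]],"hand":[0,0,0,0,0]}'
python3 -m inch '{"linear":[[0,0,-0.1],[0,0,-0.4],[0,0,-0.7],[0,0,-1],[0,0,-1]],"turn":[[0,0,0],[0,0,0],[0,0,0],[0,0,0],[0,0,0]],"hand":[0,0,0,0,0]}'
python3 -c "
from h import *
print([x.round(3) for x in move_for([.447,-.4075,.21],1.84)],read_state()['qpos'].round(3))"
```

```text
t: 29.42
ee_pos: [0.6078, -0.0292, 0.0542]
tcp_rot: [3.0, -0.003, 1.526]
contact_force: [0.1, -0.1, -0.2]
gripper_width: 0.06
grip_force: 0.0
t: 30.05
ee_pos: [0.608, -0.0293, 0.0549]
tcp_rot: [2.999, -0.003, 1.525]
contact_force: [-3.9, 0.2, 9.8]
gripper_width: 0.0296
grip_force: 59.2
t: 30.68
ee_pos: [0.588, -0.0288, 0.2071]
tcp_rot: [2.993, -0.003, 1.525]
contact_force: [0.1, 0.3, -0.7]
gripper_width: 0.0296
grip_force: 59.9
[array([-2.565, -0.811, -0.148]), array([ 0.047,  0.007, -0.1  ])] [-0.051  0.264 -0.043  1.116  0.004  1.566]
```

```bash

python3 -m inch '{"linear":[[-0.2,-0.06,0],[-0.5,-0.16,-0.05],[-0.8,-0.25,-0.05],[-1,-0.32,-0.06],[-1,-0.32,-0.06]],"turn":[[0.02,0,-0.05],[0.047,0.007,-0.1],[0.047,0.007,-0.1],[0.047,0.007,-0.1],[0.047,0.007,-0.1]],"hand":[0,0,0,0,0]}'
python3 -c "
from h import *
print([x.round(3) for x in move_for([.447,-.4075,.21],1.84)])"
```

```text
t: 31.3
ee_pos: [0.5299, -0.178, 0.2038]
tcp_rot: [-3.135, -0.004, 1.837]
contact_force: [0.5, 0.2, -0.6]
gripper_width: 0.0301
grip_force: 59.9
[array([-1.33 , -0.936, -0.04 ]), array([-0.002, -0.001, -0.001])]
```

```bash

python3 -m inch '{"linear":[[-0.3,-0.2,0],[-0.6,-0.4,0],[-0.9,-0.63,0],[-1,-0.7,0],[-1,-0.7,0]],"turn":[[0,0,0],[0,0,0],[0,0,0],[0,0,0],[0,0,0]],"hand":[0,0,0,0,0]}'
python3 -m inch '{"linear":[[-0.2,-0.13,0],[-0.33,-0.235,0.4],[-0.33,-0.235,0.8],[-0.33,-0.235,1],[-0.33,-0.235,1]],"turn":[[0,0,0],[0,0,0],[0,0,0],[0,0,0],[0,0,0]],"hand":[0,0,0,0,0]}'
python3 -c "
from h import *
print([x.round(3) for x in move_for([.447,-.4075,.0155],1.84)],read_state()['tcp_rot'])"
```

```text
t: 31.92
ee_pos: [0.4694, -0.349, 0.2038]
tcp_rot: [-3.135, -0.004, 1.839]
contact_force: [-0.1, 0.5, -0.5]
gripper_width: 0.0298
grip_force: 59.9
t: 32.55
ee_pos: [0.4472, -0.4031, 0.0522]
tcp_rot: [-3.133, -0.007, 1.841]
contact_force: [0.4, -0.3, 0.5]
gripper_width: 0.0301
grip_force: 59.9
[array([-0.03 , -0.007,  0.245]), array([-0.003, -0.002,  0.   ])] [-3.13303765 -0.00745142  1.84147556]
```

```bash

python3 -m inch '{"linear":[[-0.03,0,0.12],[-0.03,-0.005,0.2],[-0.03,-0.005,0.245],[-0.03,-0.005,0.245],[-0.03,-0.005,0.245]],"turn":[[0,0,0],[-0.002,-0.002,0],[-0.002,-0.002,0],[-0.002,-0.002,0],[-0.002,-0.002,0]],"hand":[0,0,0,0,0]}'
python3 -m inch '{"linear":[[0,0,0],[0,0,0],[0,0,0],[0,0,-0.2],[0,0,-0.5]],"turn":[[0,0,0],[0,0,0],[0,0,0],[0,0,0],[0,0,0]],"hand":[0.55,0.55,0.55,0.55,0.55]}'
python3 -m inch '{"linear":[[0,0,-0.4],[0,0,-0.8],[-0.3,0,-1],[-0.5,0,-1],[-0.5,0,-1]],"turn":[[0,0,0],[0,0,0],[0,0,0],[0,0,0],[0,0,0]],"hand":[1,1,1,1,1]}'
python3 - <<'E'
from h import *
c,im=snap("w9"); t=eyes.snapshot("top"); cv2.imwrite("pics/top2.png",t); cv2.imwrite("pics/fin.png",np.vstack([im[:300],t[60:300]]))
E
```

```text
t: 33.17
ee_pos: [0.4482, -0.4104, 0.018]
tcp_rot: [3.141, 0.003, 1.84]
contact_force: [-0.4, -0.1, -1.2]
gripper_width: 0.0298
grip_force: 59.9
t: 33.8
ee_pos: [0.4469, -0.4092, 0.0921]
tcp_rot: [-3.14, 0.0, 1.84]
contact_force: [1.0, -0.4, 1.1]
gripper_width: 0.047
grip_force: 0.0
t: 34.42
ee_pos: [0.4676, -0.4835, 0.2416]
tcp_rot: [-3.141, 0.002, 1.839]
contact_force: [-0.5, 0.3, -0.6]
gripper_width: 0.0854
grip_force: 0.0
```

View pics/fin.png

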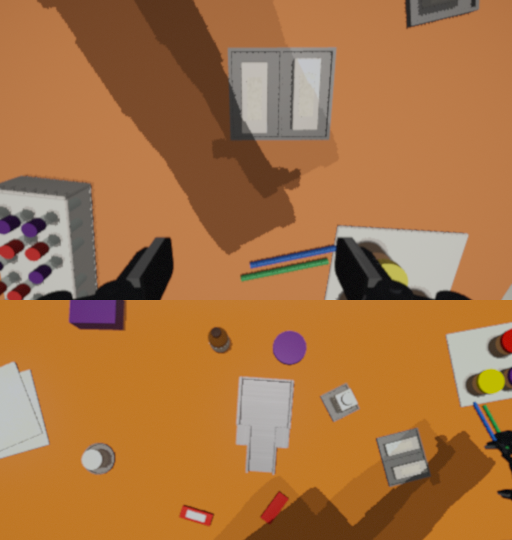

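Both mailers lie flat, one per bay. The jar is in the dish, the bottle in the square tray, and the bystanders haven't moved. Now a numeric check of the margins.

```bash

python3 - <<'E'
from h import *
c,im=load("w9"); ct=cam("top")
hsv=cv2.cvtColor(im,cv2.COLOR_BGR2HSV); S=hsv[...,1].astype(int); V=hsv[...,2].astype(int)
g=[s for s in segs(c,im,amin=3000) if s[1][1]<100 and 200<s[0][0]<330][0]
Q=np.array([onz(c,p,.0105)[:2] for p in g[3][:,0,:]+0.])*1000; r=cv2.minAreaRect(Q.astype(np.float32)); print("tray",r)
T=np.array(r[0]); a=.269; u=np.array([np.cos(a),np.sin(a)]);v=np.array([-u[1],u[0]])
for x0,x1 in((240,272),(289,324)):
    sub=np.zeros_like(S,bool); sub[52:137,x0:x1]=True
    m=sub&(cv2.cvtColor(im,cv2.COLOR_BGR2GRAY)>150)
    for ce,s,mm in comps(m,300):
        Q=np.array([onz(c,p[::-1],.024)[:2] for p in np.argwhere(mm)+0.])*1000; rr=cv2.minAreaRect(Q.astype(np.float32)); d=np.array(rr[0])-T; print(ce,s,rr,"tray xy",d@u,d@v)
t=cv2.imread("pics/top2.png"); h=cv2.cvtColor(t,cv2.COLOR_BGR2HSV)
for ce,s,mm in comps((h[...,1]<60)&(h[...,2]>165),40):
    P=onz(ct,ce,.0)
    if .3<P[0]<.7 and abs(P[1])<.5: print("top",ce.round(1),s,onz(ct,ce,.056).round(4),onz(ct,ce,.095).round(4))
E
```

```text
tray ((479.65789794921875, -399.3133850097656), (132.35511779785156, 112.36155700683594), 15.580960273742676)
[254.51830331  95.11446833] [ 241   62   27   71 1721] ((448.08251953125, -411.1357421875), (31.38511848449707, 82.10910034179688), 15.340471267700195) tray xy -33.58183638640279 -3.0054810584542953
[306.34039174  92.41026998] [ 293   57   29   73 1889] ((508.74658203125, -389.721435546875), (32.14385986328125, 84.02900695800781), 15.886673927307129) tray xy 30.59180072108986 1.516167788864978
top [263.1 179. ] [ 236  137   58   95 3709] [ 0.568  -0.0259  0.056 ] [ 0.5654 -0.0254  0.095 ]
top [346.3 158.8] [336 148  21  22 249] [ 0.6232 -0.2365  0.056 ] [ 0.6183 -0.2273  0.095 ]
top [401.7 205.8] [386 197  33  18 349] [ 0.5066 -0.3767  0.056 ] [ 0.5066 -0.3617  0.095 ]
top [ 91.1 219.2] [ 82 210  20  20 313] [0.4578 0.4087 0.056 ] [0.4598 0.3912 0.095 ]
top [409.2 229.2] [394 221  32  18 329] [ 0.4483 -0.3954  0.056 ] [ 0.4506 -0.3796  0.095 ]
top [195.4 275.7] [186 270  20  12 138] [0.3213 0.1398 0.056 ] [0.3289 0.1334 0.095 ]
```

All positions are within tolerance: mailers at (-33.6,-3.0) and (30.6,1.5) mm in the tray frame, and jar and bottle centred. Handing in.

```bash
python3 -c "
from bench import close_job
print(close_job())"
```

```text
the job is handed in; nothing more can be done
None
```

I pushed the jammed mailer up the chute and lifted it out, set both mailers flat in their tray bays, stood the jar in the dish and the bottle in the square tray, and handed the job in at about 34 s; my last camera check put all four within tolerance, but no verdict was returned.

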